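# Lay the laser head in its V-mount and clamp it

## Robot

A 6-joint arm with a two-finger parallel gripper is mounted at the origin on a cart in front of the work surface, level with it; the furniture and walls round the work are solid. World frame = base frame: x ahead of the robot, y to its left, z up, the work surface at z = 0. Lengths are in m, angles in rad, forces in N, time in s.
With the tool pointing down it reaches from about 0.275 to 0.725 m from the base axis. Payload 15.9 kg.
Tool frame: the origin (TCP) lies at the very end of the fingers, on their centre line; the grasp point (between the pads) lies 19 mm behind it; z points along the fingers, y is the line along which they close (so a half turn about z gives the same grasp; the last joint's range is limited). The gripper opens to 85 mm and grips with 20 to 120 N. Pads are 22 mm wide; open, the fingers measure 114 mm over their backs; the gripper's body (76 mm by 85 mm) begins 54 mm behind the grasp point. The pads swing forward as they close: fully open they stand 13 mm farther back than shut.
Start: joints at [-1.315, 0.213, -0.034, 1.323, 0, 1.571], TCP at [0.127, -0.484, 0.231] pointing down, gripper open.
Joint ranges: [-2.98, 2.98], [-0.74, 1.72], [-1.14, 1.35], [-2.1, 2.04], [-1.57, 1.44], [-3.14, 3.14]. Speed limits (rad/s): [1.89, 1.89, 2.39, 2.57, 3.14, 3.14].

## Interface

Orientations are given as a rotation vector (axis times angle).
In Python, from plant import r, imaging, job gives the robot as it stands.
- The arm moves only by the shell command python3 -m pendant 'ROWS'. ROWS is JSON, a list that holds one entry, the list of rows, each a list of 7 numbers: the shift along the tool's x, y, z in mm, then the turn, a rotation vector about the tool's x, y, z in rad, then the closure, from -1 (fully open) to 1 (shut), so that 0 is half open. In form: [[[x, y, z, wx, wy, wz, fingers], ...]]. A call has 1 to 20 rows; each row is the pose to reach, as a shift and turn from the pose commanded when the call began, along the tool's axes at that moment; what a row does not reach only later rows make up. A row lasts 1/8 s, in which the tool goes at most 62.5 mm and 10.7 degrees, less where a joint would pass 70% of its speed; a pose out of reach is approached as far as the arm can. A call with a gripper value outside its range is refused whole. The fingers move at their own pace and stop on an object; the grip force is fixed at half the most. Time passes only in rows, so rows that repeat a pose let the fingers close. It gives the time, the measured TCP pose, the force, the opening and the grip force at its end, in the units of the state.
- r.observe(): the state, without advancing time (a new reading comes with each control period).
- imaging.capture(name): name is "side" or "top"; returns a dict with "img" (400x640x3 uint8, red, green, blue), "depth" (400x640 float32, m along the optical axis (not along the pixel's ray), 0 where there is no reading), "fx", "fy", "cx", "cy" (pixels), "rvec" (rotation vector, rad) and "tvec" (3), from world to camera coordinates, as OpenCV has them. Camera axes: x right, y down, z forward; pixel columns grow to the right and rows downward; lengths in m; the calibration is good to about 2 mm. A picture is of the moment at which its call begins.
- job.job_done(): hands the job in; it is judged then, once.
The state is a dict: "t": time; "joint_positions": joint angles; "qvel": joint speeds; "joint_efforts": joint torques, N m; "ee_pos": TCP position; "orientation": TCP orientation; "contact_force": force on the tool from outside, world axes, zero at the start; "moment": the same for the moment, N m; "width": finger opening in m; "grasp_force": force on a finger pad.
Only numpy, scipy, OpenCV 4.12 (cv2) and the standard library are available. Lean on these libraries where they do the work, as an engineer would, in place of code of your own. Each camera call takes 0.05 s, during which the arm holds its last target. There are 200 camera calls.

## Task

The cleaned laser head lies in its foam cradle. Lay it gently in the two vees of the V-mount, centred and with the brass aperture end toward the mirror, so that it rests in both vees; then swing the clamp arm over it as far as the arm goes, and screw the knurled brass thumbscrew down clockwise until it is fully home, so that the clamp tip presses on the blue band round the middle of the tube. Leave the things lying around where they are.

Things in the scene. Friction and masses are not known exactly. Their poses are not given: they have to be found in the camera images.
- laser_center (a point): Centre (on the axis, at the centre of mass) of the laser head: silver tube 38 mm in diameter, 162 mm long, about 0.35 kg; blue band 34 mm wide round its middle, brass aperture ring at one end, black cap with connector at the other. Its y axis runs along the tube from aperture to cap; it may be rolled about y. It lies level, its sides free for 36 mm either way along y from here.
- laser_front (a point): Centre of the aperture face of the laser head, on the tube's axis.
- foam_cradle: Dark grey foam cradle, 78 x 168 mm, fixed. Origin at the centre of its underside, z up, y along the cradle. Slab 16 mm thick with two foam V-blocks (72 mm wide, 44 mm high, 36 mm long) centred at y = -60 and +60 mm. The tube's axis lies 47 mm above the origin.
- vee_mount: V-mount, fixed; base plate 10 mm thick, x -46 to 104, y -65 to 65 mm. Origin on the worktop beneath the seated tube's middle, z up, y along the seated tube from aperture to cap end (mirror on the -y side). Two silver heads with 90 degree vees, 14 mm long, 52 wide, tops 86 mm high, at y = -42 and +42; between them 70 mm are free. Arm's pivot post (18 mm thick) at x = 75, y = 0 mm.
- vee_seat (a point): Where the centre of the laser head (laser_center) must lie when it is seated in the vees: x = 0, y = 0 of the V-mount, 90 mm above the worktop. Axes as the V-mount's.
- pillar: Steel pillar with the square black mirror mount on it (together 114 mm high, about 50 mm wide), fixed, about 180 mm from the middle of the V-mount on its -y side.
- clamp_arm (a joint): Swing angle (rad) of the clamp arm about its upright pivot: silver bar 10 mm thick (125 to 135 mm above the worktop), 18 mm wide, thumbscrew 75 mm and end of its 12 mm wide nose 111 mm from the pivot. 0 = parked, grows counter-clockwise from above to the stop at 1.75 = home, pointing along -x of the V-mount, thumbscrew over the tube's middle. Stays where left; 1.5 N at the nose move it.
- clamp_arm_nose (a point): Point in the middle of the arm's nose, 100 mm from the pivot, half-way up the bar (130 mm above the worktop); its x axis points from the pivot out along the arm. The nose may be pushed sideways or pinched from above.
- clamp_arm_pivot (a point): The arm's pivot axis, half-way up the bar.
- thumbscrew (a joint): Turning of the thumbscrew (rad): 0 = backed right off, grows clockwise seen from above, stop at 6.8 = fully home. The thumbscrew sinks 6 mm a turn. Light to turn (0.03 to 0.05 N m) and stays where it is left.
- thumbscrew_head (a point): Centre of the thumbscrew's knurled brass head, 32 mm in diameter and 24 mm high (its underside 12 mm below this point), axis upright, white dot on top. Beneath the head: a neck 20 mm in diameter and 5 mm high, then 0 to 6.5 mm of thread, then the arm's top. Grip it across the head from above.
- clamp_tip: White sprung clamp tip under the thumbscrew, 12 mm in diameter; it gives up to 5 mm. Backed off, its end clears a seated tube by 3.5 mm; with the screw home it presses on the tube with about 9 N.
- blower_bulb: Black rubber dust blower standing upright, 52 mm in diameter, 90 mm high, loose; origin under its centre.
- swab_box: Box of swabs with a blue top, 90 x 45 x 22 mm, loose; origin under its centre.
- window_cap: Round black window cap with a white insert, 61 mm in diameter, 13 mm high, loose; origin under its centre.
- tape_roll: Roll of white masking tape lying flat, 59 mm in diameter, 18 mm high, loose; origin under its centre.

How it is judged:
On the way, in this order (a step that is already met when the one before it is completed fails the run):
1. the laser head lies in both vees, centred, aperture toward the mirror, let go (distance between laser_center and vee_seat below 0.01 m and z of laser_center in the frame of vee_mount between 0.085 and 0.095 m and angle between the y axis of laser_center and the y axis of vee_mount, either way round below 0.035 rad and y of laser_front in the frame of vee_mount below -0.06 m and contact force between laser_head and vee_mount above 1 N and contact force between laser_head and the fingers below 0.1 N), for 0.2 s.
2. the clamp arm is swung over the tube (value of joint clamp_arm above 1.66 rad), for 0.1 s.
3. the thumbscrew is screwed home (value of joint thumbscrew above 6.3 rad), for 0.1 s.
At the end, for the whole second after the job is handed in: Laser head at rest in both vees, centre within 10 mm of the seat (5 mm in height), axis within 2 degrees of the vees, aperture toward the mirror; clamp arm within 0.09 rad of its stop; thumbscrew within 0.5 rad of fully home; clamp tip pressing on the tube with over 4 N; bystanders not moved (distance between laser_center and vee_seat below 0.01 m and z of laser_center in the frame of vee_mount between 0.085 and 0.095 m and angle between the y axis of laser_center and the y axis of vee_mount, either way round below 0.035 rad and y of laser_front in the frame of vee_mount below -0.06 m and value of joint clamp_arm above 1.66 rad and value of joint thumbscrew above 6.3 rad and contact force between clamp_tip and laser_head above 4 N and linear speed of laser_head below 0.01 m/s); the robot touches nothing.
It fails at once if the laser head is let fall (faster than 0.4 m/s with no finger on it) (contact force between laser_head and the fingers below 0.1 N and linear speed of laser_head above 0.4 m/s).
It fails at once if a bystander is moved more than 3 cm or knocked over (distance of any of blower_bulb, swab_box, window_cap, tape_roll from where it was at the start of the episode above 0.03 m or angle between blower_bulb's own z axis and vertical above 0.6 rad).
It also fails if it takes over 72 s, if anything falls off the work surface, if the arm or the gripper's body presses on something with over 40 N, if the wrist force passes 120 N, or if a joint passes its speed limit or range.

## Working session

There is one attempt and no reset: what is moved stays moved. The work goes in short steps, Python scripts to look and compute and a shell command to move; the robot and the scene stay as the last step left them, time stands still between calls to the robot, and variables do not carry over. Pictures are saved under pics/ and viewed, at most 11 in all, crops included, and the job is handed in when it is done.

```bash
mkdir -p pics; ls; cat > h.py <<'E'
import numpy as np, cv2
from plant import r, imaging, job
def cap(n):
    c=imaging.capture(n); c['R']=cv2.Rodrigues(np.array(c['rvec'],float))[0]; c['t']=np.array(c['tvec'],float).ravel(); return c
def ray(c,u,v):
    d=c['R'].T@np.array([(u-c['cx'])/c['fx'],(v-c['cy'])/c['fy'],1.]); o=-c['R'].T@c['t']; return o,d
def onz(c,u,v,z):
    o,d=ray(c,u,v); return o+d*(z-o[2])/d[2]
def cloud(c):
    v,u=np.mgrid[:400,:640]; D=c['depth']
    P=np.stack([(u-c['cx'])/c['fx']*D,(v-c['cy'])/c['fy']*D,D],-1)
    return (P-c['t'])@c['R']
def proj(c,p):
    q=c['R']@np.array(p)+c['t']; return c['fx']*q[0]/q[2]+c['cx'],c['fy']*q[1]/q[2]+c['cy']
def save(c,f): cv2.imwrite('pics/'+f,c['img'][:,:,::-1])
E
python3 - <<'E'
from h import *
for n in('top','side'):
    c=cap(n); save(c,n+'1.png'); print(n,c['fx'],c['cx'],c['cy'],-c['R'].T@c['t'],c['R'][2])
    np.save(n+'1.npy',c,allow_pickle=True)
s=r.observe(); print(s)
E
```

```text
pics
top 371.05394399058974 318.08863636453935 195.87705284630576 [ 0.40542012 -0.01042708  1.19182881] [ 0.11701542  0.00294924 -0.99312572]
side 487.17237145052434 319.74112690664924 196.16316165284567 [-0.02187404 -1.42010631  1.00525491] [ 0.3039593   0.80357737 -0.51173445]
{'t': 0.1, 'joint_positions': array([-1.31498337e+00,  2.13307540e-01, -3.49661808e-02,  1.32349451e+00,
       -7.30771563e-06,  1.57082463e+00]), 'qvel': array([-8.40485267e-05, -2.23727145e-03,  2.91932032e-03,  1.15911186e-03,
        3.63515971e-04,  1.56400608e-03]), 'joint_efforts': array([ 3.27483947e-03, -6.87245965e+01,  4.87805700e+01,  1.22236193e-02,
        2.53385942e-04,  3.30720326e-06]), 'ee_pos': array([ 0.1264396 , -0.48344597,  0.23087732]), 'orientation': array([-3.11497983e+00, -4.00568367e-01,  2.06082245e-04]), 'contact_force': array([ 0.28775809,  0.20155558, -0.13380173]), 'moment': array([-0.02257368, -0.04103729,  0.02135209]), 'grasp_force': 0.0, 'width': 0.08543052825960518}
```

View pics/top1.png

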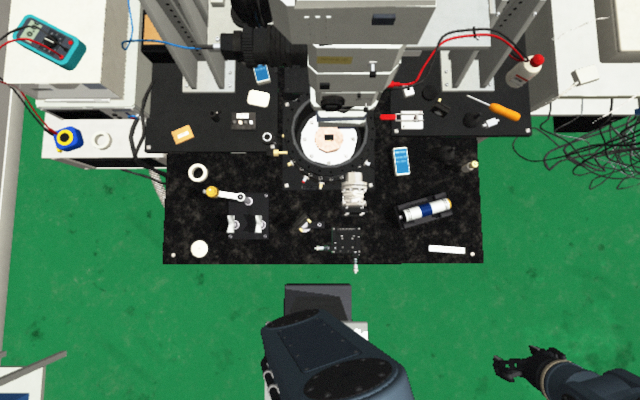

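View pics/side1.png

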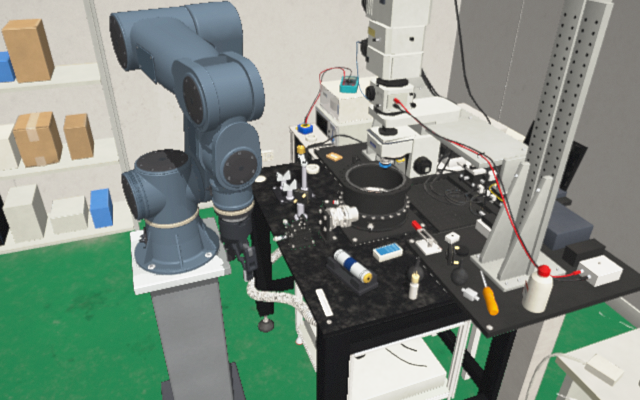

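The top view has the laser at about (427,209) with its brass end to the right, the V-mount at (247,215), the thumbscrew parked at (211,191) and the mirror at about (305,225). In the side view the laser is at (353,266). Next I'll crop closer.

```bash
python3 - <<'E'
from h import *
t=np.load('top1.npy',allow_pickle=True).item(); s=np.load('side1.npy',allow_pickle=True).item()
def crop(c,x,y,w,h,k): return cv2.resize(c['img'][y:y+h,x:x+w],(w*k,h*k),interpolation=cv2.INTER_NEAREST)
a=np.hstack([crop(t,190,172,80,75,5),crop(t,390,172,80,75,5)])
b=np.hstack([crop(s,262,140,80,44,5),crop(s,322,238,80,44,5)])
cv2.imwrite('pics/crop.png',np.vstack([a,b])[:,:,::-1])
P=cloud(t)
for u,v in[(427,209),(412,213),(440,207),(247,230),(230,228),(262,228),(211,191),(228,195),(246,199),(200,173),(199,248),(247,215)]: print(u,v,P[v,u].round(3))
E
```

```text
427 209 [ 0.497 -0.338  0.067]
412 213 [ 0.485 -0.292  0.066]
440 207 [ 0.503 -0.379  0.061]
247 230 [0.436 0.219 0.011]
230 228 [0.441 0.257 0.078]
262 228 [0.442 0.171 0.015]
211 191 [0.541 0.292 0.166]
228 195 [0.533 0.251 0.135]
246 199 [0.526 0.207 0.094]
200 173 [ 0.622  0.378 -0.001]
199 248 [0.38  0.369 0.011]
247 215 [0.484 0.22  0.011]
```

View pics/crop.png

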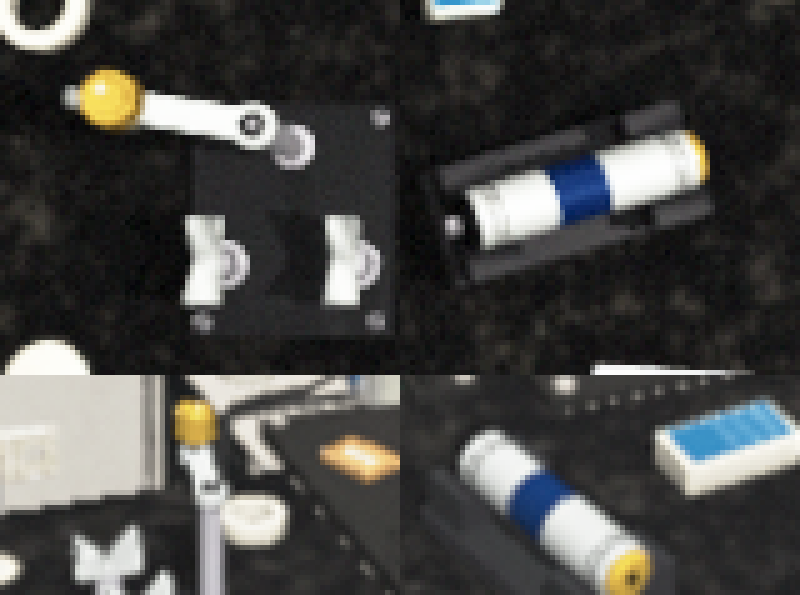

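The crops show the blue band at about top (426.5,209), the aperture at (530-ish→) top (530/5...) ≈ (528/5) right end of the tube. The vee heads are at top (231,224) and (259,224), the pivot at (240.5,197), and the brass head at (211.6,191.8).

```bash
python3 - <<'E'
from h import *
t=np.load('top1.npy',allow_pickle=True).item(); s=np.load('side1.npy',allow_pickle=True).item()
def mask(c,lo,hi,x,y,w,h,big=True):
    hsv=cv2.cvtColor(c['img'],cv2.COLOR_RGB2HSV); m=cv2.inRange(hsv,lo,hi); k=np.zeros_like(m); k[y:y+h,x:x+w]=m[y:y+h,x:x+w]
    if big:
        n,l,st,ce=cv2.connectedComponentsWithStats(k); i=1+np.argmax(st[1:,4]); k=(l==i).astype(np.uint8)*255
    return k
def cen(m): v,u=np.nonzero(m); return u.mean(),v.mean(),len(u)
def tri(a,b):
    (o1,d1),(o2,d2)=ray(t,*a[:2]),ray(s,*b[:2]); A=np.stack([d1,-d2],1); k=np.linalg.lstsq(A,o2-o1,rcond=None)[0]
    p,q=o1+k[0]*d1,o2+k[1]*d2; return ((p+q)/2).round(4),np.linalg.norm(p-q).round(4)
B=((105,120,40),(130,255,255)); Y=((15,120,90),(32,255,255)); W=((0,0,150),(180,60,255))
mt=mask(t,*B,405,190,45,40); ms=mask(s,*B,322,238,60,60)
print('band',cen(mt),cen(ms),tri(cen(mt),cen(ms)))
bt=mask(t,*Y,195,175,40,35);bs=mask(s,*Y,290,140,25,25)
print('screw',cen(bt),cen(bs),tri(cen(bt),cen(bs)))
yt=mask(t,*Y,430,190,40,30);ys=mask(s,*Y,350,260,50,40)
print('ring',cen(yt),cen(ys),tri(cen(yt),cen(ys)))
P=cloud(t)
wt=mask(t,*W,400,185,60,50,False)|mt
p=P[(wt>0)&(P[...,2]>.05)]; print(len(p),'tubeZmax',np.percentile(p[:,2],[50,90,98]))
c=p.mean(0); e=np.linalg.svd(p-c,full_matrices=False)[2][0]; print('axis',e,np.degrees(np.arctan2(-e[0],e[1])),c)
print('onz .047 band',onz(t,*cen(mt)[:2],.047),'z.049',onz(t,*cen(mt)[:2],.049))
# ends along axis
q=(p-c)@e; print('ends',q.min(),q.max())
# vee heads
for x in(222,250):
    m=mask(t,*W,x,210,18,28); q=P[(m>0)&(P[...,2]>.05)]; print('head',cen(m),q.mean(0).round(4),q.min(0).round(4),q.max(0).round(4))
    r_=cv2.boundingRect(m); print(r_)
print('arm pts'); m=mask(t,*W,215,188,35,18); q=P[(m>0)&(abs(P[...,2]-.135)<.008)]; c=q.mean(0); e=np.linalg.svd(q[:,:2]-c[:2],full_matrices=False)[2][0]; print(c,e,q.min(0),q.max(0))
print('pivot',onz(t,240.5,196.9,.135),'screwtop',onz(t,211.6,191.8,.17))
# base plate
m=(abs(P[...,2]-.01)<.004); m[:185]=0;m[245:]=0;m[:,:225]=0;m[:,275:]=0
q=P[m]; print('plate',np.percentile(q,[1,99],axis=0))
for n,(u,v) in dict(screwLL=(230.6,236.2),screwLR=(265.2,236.2),UR=(266.3,195.5)).items(): print(n,onz(t,u,v,.01))
E
```

```text
band (np.float64(425.57851239669424), np.float64(209.15702479338842), 121) (np.float64(348.7816091954023), np.float64(262.60919540229884), 87) (array([ 0.4925, -0.3354,  0.0541]), np.float64(0.0099))
screw (np.float64(211.7731092436975), np.float64(191.53781512605042), 119) (np.float64(300.53125), np.float64(149.171875), 64) (array([0.5407, 0.2928, 0.1541]), np.float64(0.0007))
ring (np.float64(450.0), np.float64(203.25), 16) (np.float64(367.35714285714283), np.float64(277.73214285714283), 56) (array([ 0.5149, -0.4143,  0.049 ]), np.float64(0.0017))
513 tubeZmax [0.06244528 0.06641202 0.06857189]
axis [-0.26942534  0.96300891 -0.0048815 ] 15.630265338143953 [ 0.49684135 -0.33745981  0.06170068]
onz .047 band [ 0.49781597 -0.33911288  0.047     ] z.049 [ 0.49765456 -0.33853867  0.049     ]
ends -0.07170185923355629 0.08244174303569211
head (np.float64(231.85064935064935), np.float64(223.73376623376623), 154) [0.4533 0.251  0.0899] [ 0.4054 -0.0104  0.0502] [0.4802 0.2642 1.1918]
(227, 215, 13, 18)
head (np.float64(259.1875), np.float64(223.86111111111111), 144) [0.4534 0.1722 0.0716] [0.4287 0.1624 0.051 ] [0.4791 0.1836 0.0873]
(255, 215, 11, 18)
arm pts
[0.53364117 0.24159225 0.13446956] [-0.14471022 -0.98947408] [0.51872603 0.20302546 0.12747678] [0.54840872 0.28175369 0.14059313]
pivot [0.5277679  0.21532065 0.135     ] screwtop [0.5382659  0.28852432 0.17      ]
plate [[0.41106406 0.15050833 0.00619437]
 [0.55808896 0.27840075 0.01371646]]
screwLL [0.41697476 0.27073885 0.01      ]
screwLR [0.41662939 0.16103802 0.01      ]
UR [0.54647142 0.15926813 0.01      ]
```

The two views and the depth agree. The laser centre is at about (0.4975,-0.339,0.047) with a yaw of 15.6°, and the mount is at about (0.4535,0.2145) with a yaw of about 0. I'll move above the laser first.

```bash
cat >> h.py <<'E'
from scipy.spatial.transform import Rotation as Ro
def go(p,yawx=None):
    s=r.observe(); R=Ro.from_rotvec(s['orientation']); d=R.inv().apply(np.array(p)-s['ee_pos'])*1000
    w=[0,0,0]
    if yawx is not None:
        a=np.radians(yawx); x=np.array([np.cos(a),np.sin(a),0]); z=np.array([0,0,-1.]); G=Ro.from_matrix(np.stack([x,np.cross(z,x),z],1)); w=(R.inv()*G).as_rotvec()
    print('t',round(s['t'],2),'ee',s['ee_pos'].round(4),'j',s['joint_positions'].round(2),'w',round(s['width'],4),'F',s['contact_force'].round(1),'shift',d.round(1),'turn',np.round(w,3))
E
python3 - <<'E'
from h import *
go([.4975,-.339,.15],105.6)
t=np.load('top1.npy',allow_pickle=True).item();P=cloud(t)
q=P[(P[...,0]>.36)&(P[...,0]<.58)&(P[...,1]>-.3)&(P[...,1]<.16)]; print('max height en route',np.percentile(q[:,2],[99,99.9,100]))
E
```

```text
t 0.1 ee [ 0.1264 -0.4834  0.2309] j [-1.31  0.21 -0.03  1.32 -0.    1.57] w 0.0854 F [ 0.3  0.2 -0.1] shift [395.5 -45.8  80.9] turn [-1.000e-03 -1.000e-03 -1.587e+00]
max height en route [1.19182881 1.19182881 1.19182881]
```

```bash
python3 -m pendant '[[[60,-7,12,0,0,-0.18,-1],[120,-14,24,0,0,-0.36,-1],[180,-21,36,0,0,-0.54,-1],[240,-28,48,0,0,-0.72,-1],[300,-35,60,0,0,-0.9,-1],[360,-42,72,0,0,-1.08,-1],[395.5,-45.8,81,0,0,-1.26,-1],[395.5,-45.8,81,0,0,-1.44,-1],[395.5,-45.8,81,0,0,-1.587,-1],[395.5,-45.8,81,0,0,-1.587,-1],[395.5,-45.8,81,0,0,-1.587,-1],[395.5,-45.8,81,0,0,-1.587,-1]]]'
python3 - <<'E'
from h import *
go([.4975,-.339,.024],105.6)
c=cap('top'); save(c,'t2.png'); cv2.imwrite('pics/t2c.png',cv2.resize(c['img'][160:260,360:500,::-1],(700,500)))
P=cloud(c); t=np.load('top1.npy',allow_pickle=True).item();P=cloud(t)
q=P[(t['depth']>0)&(P[...,0]>.36)&(P[...,0]<.58)&(P[...,1]>-.3)&(P[...,1]<.16)]; print('max height en route',np.percentile(q[:,2],[99,99.9,100]))
E
```

```text
t: 1.6
ee_pos: [0.4974, -0.3394, 0.1503]
orientation: [-1.902, -2.5, 0.0]
contact_force: [0.2, 0.7, 0.1]
width: 0.0854
grasp_force: 0.0
t 1.6 ee [ 0.4974 -0.3394  0.1503] j [-0.6   0.45  0.09  1.21 -0.    0.7 ] w 0.0854 F [0.2 0.7 0.1] shift [  0.4   0.2 126.3] turn [-0.    -0.    -0.002]
max height en route [0.11573637 0.11904201 0.12018735]
```

```bash
python3 -m pendant '[[[0,0,40,0,0,0,-1],[0,0,80,0,0,0,-1],[0,0,105,0,0,0,-1],[0,0,126,0,0,0,-1],[0,0,126,0,0,0,-1],[0,0,126,0,0,0,-1]]]' && python3 - <<'E'
from h import *
go([.4975,-.339,.024],105.6)
c=cap('side'); cv2.imwrite('pics/s3c.png',cv2.resize(c['img'][205:305,300:420,::-1],(720,600),interpolation=cv2.INTER_CUBIC))
E
```

```text
t: 2.4
ee_pos: [0.4979, -0.3396, 0.0252]
orientation: [1.9, 2.501, 0.0]
contact_force: [-0.3, -0.5, 0.1]
width: 0.0856
grasp_force: 0.0
t 2.4 ee [ 0.4979 -0.3396  0.0252] j [-0.6   0.53 -0.11  0.93  0.    0.7 ] w 0.0856 F [-0.3 -0.5  0.1] shift [ 0.7 -0.2  1.2] turn [ 0.001  0.001 -0.001]
```

View pics/s3c.png

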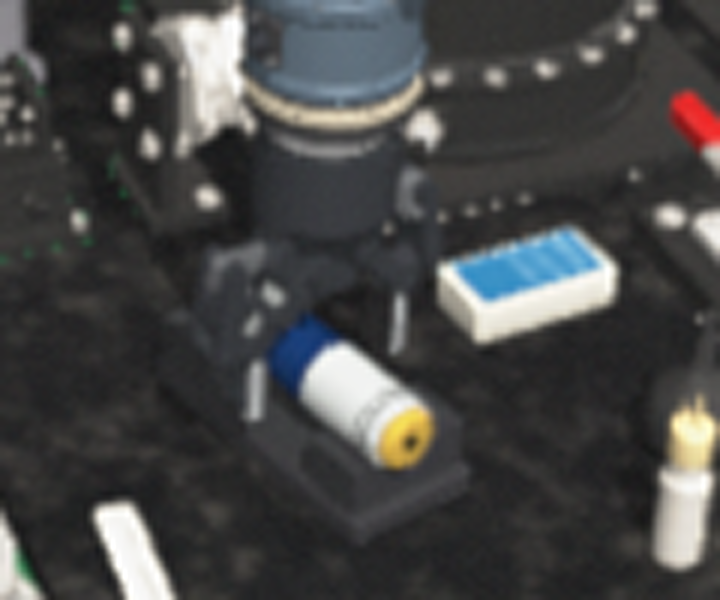

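The fingers stand either side of the blue band (crop about (255,380) and (400,320)), so I'll close them.

```bash
python3 -m pendant '[[[0,0,1,0,0,0,0],[0,0,1,0,0,0,1],[0,0,1,0,0,0,1],[0,0,1,0,0,0,1],[0,0,1,0,0,0,1],[0,0,1,0,0,0,1],[0,0,1,0,0,0,1],[0,0,1,0,0,0,1]]]' && python3 -c "
from h import *
go([.4975,-.339,.024],105.6)"
```

```text
t: 3.45
ee_pos: [0.4974, -0.3395, 0.0238]
orientation: [1.9, 2.502, -0.001]
contact_force: [-4.1, 1.2, 6.2]
width: 0.0362
grasp_force: 59.2
t 3.45 ee [ 0.4974 -0.3395  0.0238] j [-0.6   0.53 -0.11  0.93 -0.    0.7 ] w 0.0362 F [-4.1  1.2  6.2] shift [ 0.5  0.2 -0.2] turn [-0.  0. -0.]
```

```bash
python3 -m pendant '[[[0,0,-10,0,0,0,1],[0,0,-40,0,0,0,1],[0,0,-80,0,0,0,1],[0,0,-130,0,0,0,1],[0,0,-180,0,0,0,1],[0,0,-180,0,0,0,1],[0,0,-180,0,0,0,1]]]' && python3 - <<'E'
from h import *
go([.4535,.2145,.22],90)
c=cap('side'); save(c,'s4.png');cv2.imwrite('pics/s4c.png',cv2.resize(c['img'][140:260,290:430,::-1],(700,600),interpolation=cv2.INTER_CUBIC))
t=cap('top'); np.save('top4.npy',t,allow_pickle=True); np.save('side4.npy',c,allow_pickle=True)
for p in([.4974,-.3395,.225],): print(proj(c,p),proj(t,p))
E
```

```text
t: 4.32
ee_pos: [0.4972, -0.3391, 0.2026]
orientation: [-1.899, -2.501, 0.0]
contact_force: [0.2, 0.6, -4.9]
width: 0.0365
grasp_force: 61.1
t 4.33 ee [ 0.4972 -0.3391  0.2026] j [-0.6   0.43  0.2   1.34  0.    0.7 ] w 0.0365 F [ 0.2  0.6 -4.9] shift [545.  106.6 -17.1] turn [-0.001 -0.001  0.272]
(np.float64(354.8588650518882), np.float64(216.73563858432033)) (np.float64(445.0952452679935), np.float64(203.76836395021544))
```

View pics/s4c.png

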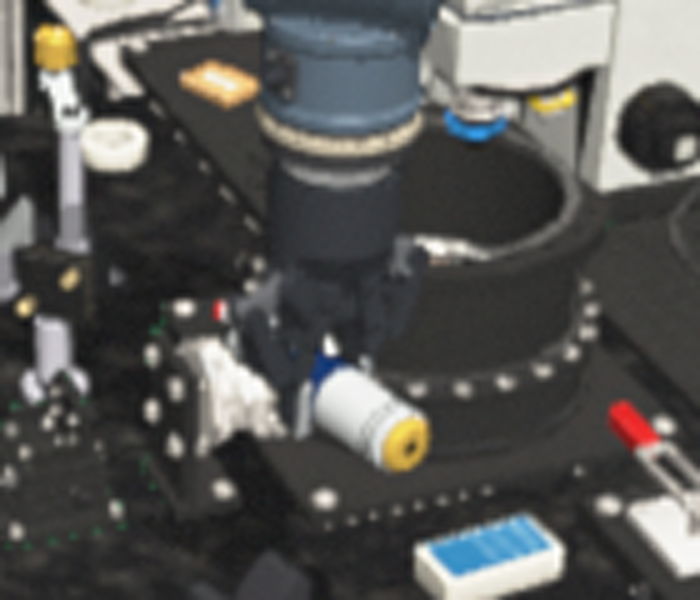

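The tube is held level-looking by its band, and the aperture face is at about side px (371.4,228.6).

```bash
python3 - <<'E'
from h import *
c=np.load('side4.npy',allow_pickle=True).item(); t=np.load('top4.npy',allow_pickle=True).item()
e=np.array([.2694,-.963,0]); n=np.cross(e,[0,0,1]); p0=np.array([.4972,-.3391,.2026])
def pl(u,v):
    o,d=ray(c,u,v); p=o+d*(n@(p0-o))/(n@d); return p,(p-p0)@e,p[2]-p0[2]
m=cv2.inRange(cv2.cvtColor(c['img'],cv2.COLOR_RGB2HSV),(15,120,90),(32,255,255)); m[:215]=0;m[250:]=0;m[:,:355]=0;m[:,390:]=0
print('ring px',*cv2.minEnclosingCircle(cv2.findNonZero(m)),'->',pl(*cv2.minEnclosingCircle(cv2.findNonZero(m))[0]))
# tube top line from depth
for nm,cc in(('side',c),('top',t)):
    P=cloud(cc); a=(P-p0)@e; b=(P-p0)@n; k=(cc['depth']>0)&(abs(b)<.017)&(abs(a)<.1)&(P[...,2]>.19)&(P[...,2]<.26)
    print(nm)
    for lo in np.arange(-.09,.09,.01):
        q=k&(a>lo)&(a<lo+.01)
        if q.sum()>3: print(lo.round(2),q.sum(),'zmax',np.percentile(P[q][:,2],95).round(4),'b',np.median(b[q]).round(4))
E
```

```text
ring px (371.23333740234375, 228.76666259765625) 5.326977252960205 -> (array([ 0.51690102, -0.40952345,  0.22330143]), np.float64(0.07312523611672435), np.float64(0.020701431452976538))
side
-0.01 18 zmax 0.2587 b -0.0151
-0.0 25 zmax 0.2447 b 0.0015
0.01 20 zmax 0.2448 b 0.0061
0.02 21 zmax 0.2449 b 0.0082
0.03 20 zmax 0.2424 b 0.0105
0.04 23 zmax 0.2427 b 0.0084
0.05 18 zmax 0.2441 b 0.0104
0.06 27 zmax 0.2435 b 0.0097
0.07 73 zmax 0.2399 b 0.0045
top
-0.09 14 zmax 0.2304 b -0.0006
-0.08 64 zmax 0.2425 b -0.0009
-0.07 55 zmax 0.2444 b 0.0004
-0.06 51 zmax 0.2454 b 0.0001
-0.05 52 zmax 0.2449 b 0.0001
-0.04 51 zmax 0.2445 b 0.0001
-0.03 48 zmax 0.2451 b -0.0008
-0.02 52 zmax 0.2442 b -0.0003
-0.01 30 zmax 0.245 b 0.0001
```

```bash
python3 - <<'E'
from h import *
c=np.load('side4.npy',allow_pickle=True).item(); t1=np.load('top1.npy',allow_pickle=True).item();s1=np.load('side1.npy',allow_pickle=True).item()
t=np.load('top4.npy',allow_pickle=True).item()
e=np.array([.2694,-.963,0])
def ring(c,x0,x1,y0,y1,p0):
    m=cv2.inRange(cv2.cvtColor(c['img'],cv2.COLOR_RGB2HSV),(15,120,90),(32,255,255)); k=np.zeros_like(m); k[y0:y1,x0:x1]=m[y0:y1,x0:x1]
    P=cloud(c)[(k>0)&(c['depth']>0)]; a=(P-p0)@e; print(len(a),np.percentile(a,[5,25,50,75,95]).round(4))
ring(c,355,390,215,250,[.4972,-.3391,0]); ring(s1,350,400,260,300,[.4972,-.3391,0]); ring(t1,430,470,190,220,[.4972,-.3391,0])
# band edges in first top image along axis
m=cv2.inRange(cv2.cvtColor(t1['img'],cv2.COLOR_RGB2HSV),(105,120,40),(130,255,255)); k=np.zeros_like(m);k[190:230,405:450]=m[190:230,405:450]
P=cloud(t1)[k>0]; a=(P-[.4972,-.3391,0])@e; print(np.percentile(a,[1,5,50,95,99]))
print('black/tube ends now, top:'); P=cloud(t);a=(P-[.4972,-.3391,0])@e; b=(P-[.4972,-.3391,0])@np.cross(e,[0,0,1]);k=(t['depth']>0)&(abs(b)<.01)&(abs(P[...,2]-.228)<.03)&(a<0); print(a[k].min())
E
```

```text
71 [-0.127   0.0736  0.0755  0.0771  0.0786]
56 [0.0723 0.075  0.0763 0.0776 0.0792]
16 [0.0714 0.0724 0.0737 0.0761 0.0819]
[-0.0191156  -0.01715636 -0.00425015  0.01013544  0.01126862]
black/tube ends now, top:
-0.08580990964327194
```

```bash
python3 - <<'E'
from h import *
t=np.load('top1.npy',allow_pickle=True).item(); s=np.load('side1.npy',allow_pickle=True).item()
for nm,c in(('top',t),('side',s)):
    P=cloud(c); ok=(c['depth']>0)&(c['img'].min(-1)>(110 if nm=='top' else 90))
    print(nm)
    for lo,hi in((.14,.2),(.225,.29)):
        k=ok&(P[...,1]>lo)&(P[...,1]<hi)&(P[...,2]>.062)&(P[...,2]<.095)&(P[...,0]>.41)&(P[...,0]<.5); q=P[k]
        if len(q)>5: print(len(q),'x',np.percentile(q[:,0],[2,50,98]).round(4),'y',np.percentile(q[:,1],[2,50,98]).round(4),'z',np.percentile(q[:,2],[5,98]).round(4))
        # valley: x vs z
        for x in np.arange(.425,.485,.005):
            w=q[(q[:,0]>=x)&(q[:,0]<x+.005)]
            if len(w) and nm=='top': print(' ',x.round(3),len(w),w[:,2].mean().round(4),end=';')
        print()
k=np.zeros((400,640),bool); P=cloud(t); k[185:245,222:280]=1
q=P[k&(abs(P[...,2]-.01)<.005)&(t['depth']>0)]; print('plate',q.min(0),q.max(0))
E
```

```text
top
92 x [0.4308 0.4561 0.4791] y [0.1661 0.1723 0.1805] z [0.0629 0.0863]
  0.425 2 0.0666;  0.43 11 0.084;  0.435 5 0.0798;  0.44 11 0.0756;  0.445 11 0.0687;  0.45 4 0.0647;  0.455 8 0.0658;  0.46 10 0.0693;  0.465 7 0.0728;  0.47 11 0.0785;  0.475 11 0.0816;  0.48 1 0.0658;
94 x [0.4291 0.4533 0.4793] y [0.2501 0.2561 0.2639] z [0.0631 0.0869]
  0.425 3 0.0647;  0.43 13 0.082;  0.435 6 0.0775;  0.44 12 0.0739;  0.445 5 0.0683;  0.45 9 0.0657;  0.455 6 0.0669;  0.46 8 0.0711;  0.465 8 0.073;  0.47 12 0.0786;  0.475 11 0.0831;  0.48 1 0.0694;
side
59 x [0.4248 0.4531 0.4743] y [0.1611 0.1683 0.1832] z [0.0637 0.0856]

51 x [0.4258 0.4574 0.4768] y [0.2429 0.2526 0.2683] z [0.0634 0.0827]

plate [0.39211    0.121357   0.00501377] [0.57190189 0.29856818 0.01496875]
```

```bash
python3 -c "
from h import *
go([.4543,.210,.205],90)"
```

```text
t 4.42 ee [ 0.4969 -0.3388  0.2018] j [-0.6   0.44  0.2   1.34  0.    0.7 ] w 0.0363 F [ 0.9  0.6 -4.9] shift [540.1 106.5  -2.3] turn [-0.002 -0.002  0.272]
```

```bash
python3 -m pendant '[[[20,4,0,0,0,0.01,1],[60,12,0,0,0,0.03,1],[110,22,0,0,0,0.055,1],[160,32,0,0,0,0.08,1],[210,41,-1,0,0,0.106,1],[260,51,-1,0,0,0.13,1],[310,61,-1,0,0,0.156,1],[360,71,-1,0,0,0.18,1],[410,81,-2,0,0,0.206,1],[460,91,-2,0,0,0.23,1],[500,99,-2,0,0,0.25,1],[530,105,-2,0,0,0.267,1],[540,106.5,-2,0,0,0.272,1],[540,106.5,-2,0,0,0.272,1],[540,106.5,-2,0,0,0.272,1],[540,106.5,-2,0,0,0.272,1]]]' && python3 - <<'E'
from h import *
go([.4543,.210,.08],90)
t=cap('top'); np.save('top5.npy',t,allow_pickle=True); c=cap('side'); np.save('side5.npy',c,allow_pickle=True)
cv2.imwrite('pics/s5c.png',cv2.resize(c['img'][110:220,250:380,::-1],(709,600),interpolation=cv2.INTER_CUBIC))
s=r.observe(); p0=s['ee_pos']; e=np.array([0,-1,0.]); n=np.array([1.,0,0])
for nm,cc in(('side',c),('top',t)):
    P=cloud(cc); k=(cc['depth']>0)&(abs(P[...,0]-p0[0])<.019)&(abs(P[...,1]-p0[1])<.1)&(P[...,2]>.19)&(P[...,2]<.26)
    a=-(P[...,1]-p0[1]); print(nm,'a range',np.percentile(a[k],[.5,99.5]).round(4))
    for lo in np.arange(-.09,.09,.02):
        q=k&(a>lo)&(a<lo+.02)
        if q.sum()>3: print(lo.round(2),q.sum(),'zmax',np.percentile(P[q][:,2],95).round(4),'x',np.median(P[q][:,0]).round(4))
E
```

```text
t: 6.42
ee_pos: [0.4552, 0.2086, 0.2053]
orientation: [2.223, 2.22, -0.0]
contact_force: [-0.0, 0.6, -4.6]
width: 0.0366
grasp_force: 60.9
t 6.42 ee [0.4552 0.2086 0.2053] j [ 0.43  0.22 -0.09  1.26 -0.    2.  ] w 0.0366 F [-0.   0.6 -4.6] shift [  1.4  -0.9 125.3] turn [-0.     0.    -0.001]
side a range [-0.061   0.0821]
-0.05 4 zmax 0.2449 x 0.4603
-0.03 12 zmax 0.2463 x 0.4514
-0.01 28 zmax 0.255 x 0.4574
0.01 27 zmax 0.2561 x 0.4547
0.03 20 zmax 0.2463 x 0.4449
0.05 31 zmax 0.2463 x 0.4476
0.07 59 zmax 0.2427 x 0.4511
top a range [0.0136 0.0776]
0.01 74 zmax 0.247 x 0.4518
0.03 109 zmax 0.2476 x 0.4555
0.05 110 zmax 0.2484 x 0.4542
0.07 51 zmax 0.2449 x 0.4555
```

View pics/s5c.png

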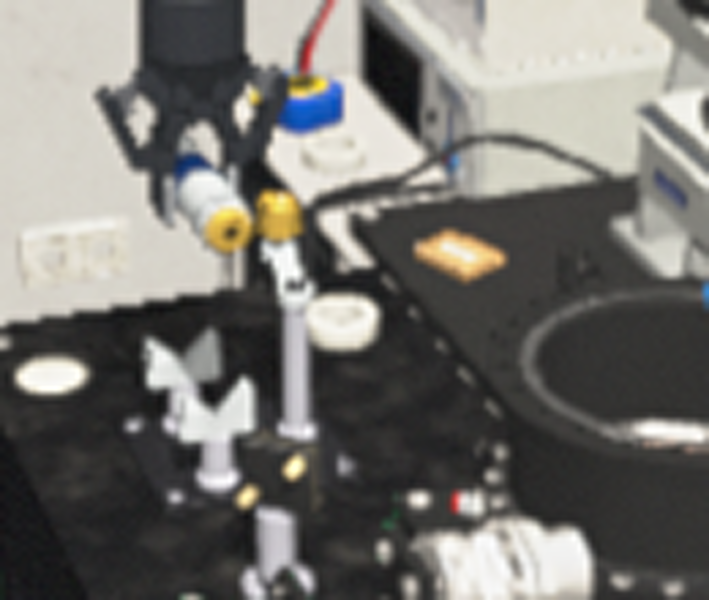

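The tube hangs level above the two vee heads (crop (180,370) and (215,400)), aperture toward the mirror. I'll lower it now.

```bash
python3 -m pendant '[[[2,-1,20,0,0,0,1],[2,-1,50,0,0,0,1],[2,-1,80,0,0,0,1],[2,-1,105,0,0,0,1],[2,-1,122,0,0,0,1],[2,-1,132,0,0,0,1],[2,-1,132,0,0,0,1],[2,-1,132,0,0,0,1]]]' && python3 -c "
from h import *
go([.4543,.211,.067],90)"
```

```text
t: 7.52
ee_pos: [0.4545, 0.2116, 0.074]
orientation: [2.221, 2.221, 0.002]
contact_force: [-1.1, -0.1, -4.6]
width: 0.0366
grasp_force: 60.9
t 7.53 ee [0.4545 0.2116 0.074 ] j [ 0.44  0.3  -0.33  0.94 -0.    2.01] w 0.0366 F [-1.1 -0.1 -4.6] shift [-0.6 -0.3  7. ] turn [ 0.001 -0.    -0.   ]
```

```bash
python3 -m pendant '[[[0,0,2,0,0,0,1],[0,0,3,0,0,0,1],[0,0,4,0,0,0,1],[0,0,5,0,0,0,1],[0,0,5,0,0,0,1],[0,0,5,0,0,0,1]]]'; python3 -m pendant '[[[0,0,0.5,0,0,0,1],[0,0,1,0,0,0,1],[0,0,1,0,0,0,1],[0,0,1,0,0,0,1]]]'
```

```text
t: 8.28
ee_pos: [0.454, 0.2114, 0.0683]
orientation: [-2.221, -2.221, 0.0]
contact_force: [0.1, -0.3, -4.8]
width: 0.0366
grasp_force: 60.9
t: 8.78
ee_pos: [0.4541, 0.2114, 0.0673]
orientation: [2.221, 2.221, 0.0]
contact_force: [-0.1, 0.0, -4.7]
width: 0.0368
grasp_force: 60.9
```

```bash
python3 -m pendant '[[[0,0,0.5,0,0,0,1],[0,0,1,0,0,0,1],[0,0,1,0,0,0,1],[0,0,1,0,0,0,1]]]'; python3 -m pendant '[[[0,0,0.5,0,0,0,1],[0,0,1,0,0,0,1],[0,0,1,0,0,0,1],[0,0,1,0,0,0,1]]]'
```

```text
t: 9.28
ee_pos: [0.4544, 0.2115, 0.0668]
orientation: [2.222, 2.221, 0.001]
contact_force: [-1.8, -1.5, 6.2]
width: 0.0365
grasp_force: 62.0
t: 9.78
ee_pos: [0.4545, 0.2116, 0.0666]
orientation: [2.221, 2.221, 0.002]
contact_force: [-7.9, -3.7, 21.9]
width: 0.0363
grasp_force: 63.6
```

```bash
python3 -m pendant '[[[0,0,-0.8,0,0,0,1],[0,0,-0.8,0,0,0,0.1],[0,0,-0.8,0,0,0,0],[0,0,-0.8,0,0,0,-0.2],[0,0,-0.8,0,0,0,-0.4],[0,0,-0.8,0,0,0,-0.4],[0,0,-0.8,0,0,0,-0.4]]]'; python3 -m pendant '[[[0,0,-25,0,0,0,-0.5],[0,0,-60,0,0,0,-0.5],[0,0,-110,0,0,0,-0.5],[0,0,-155,0,0,0,-0.5],[0,0,-155,0,0,0,-0.5]]]'
python3 - <<'E'
from h import *
go([.4543,.211,.067],90)
t=cap('top'); np.save('top6.npy',t,allow_pickle=True); c=cap('side'); np.save('side6.npy',c,allow_pickle=True)
cv2.imwrite('pics/s6c.png',cv2.resize(c['img'][110:220,250:380,::-1],(709,600),interpolation=cv2.INTER_CUBIC))
p0=np.array([.4543,.2145,.09])
for nm,cc in(('side',c),('top',t)):
    P=cloud(cc); k=(cc['depth']>0)&(abs(P[...,0]-p0[0])<.022)&(abs(P[...,1]-p0[1])<.1)&(P[...,2]>.09)&(P[...,2]<.125)
    a=-(P[...,1]-p0[1]); print(nm,'a range',np.percentile(a[k],[.5,99.5]).round(4))
    for lo in np.arange(-.09,.09,.02):
        q=k&(a>lo)&(a<lo+.02)
        if q.sum()>3: print(lo.round(2),q.sum(),'zmax',np.percentile(P[q][:,2],95).round(4),'x',np.median(P[q][:,0]).round(4))
E
```

```text
t: 10.65
ee_pos: [0.4536, 0.2114, 0.0659]
orientation: [-2.221, -2.221, 0.001]
contact_force: [-6.0, 1.3, 0.7]
width: 0.0597
grasp_force: 0.0
t: 11.28
ee_pos: [0.4559, 0.2121, 0.2245]
orientation: [2.22, 2.22, 0.009]
contact_force: [1.0, 0.0, -0.6]
width: 0.0643
grasp_force: 0.0
t 11.28 ee [0.4559 0.2121 0.2245] j [ 0.44  0.21 -0.05  1.3  -0.    2.01] w 0.0643 F [ 1.   0.  -0.6] shift [ -1.5  -2.5 157.5] turn [ 0.006 -0.002 -0.   ]
side a range [-0.0689  0.085 ]
-0.07 15 zmax 0.1069 x 0.4461
-0.05 27 zmax 0.1064 x 0.4433
-0.03 15 zmax 0.1079 x 0.4452
-0.01 22 zmax 0.1093 x 0.4445
0.01 24 zmax 0.1076 x 0.4477
0.03 25 zmax 0.1085 x 0.4432
0.05 30 zmax 0.1075 x 0.4461
0.07 29 zmax 0.1068 x 0.4487
top a range [-0.0206  0.0799]
-0.03 33 zmax 0.1105 x 0.4485
-0.01 89 zmax 0.1101 x 0.4542
0.01 90 zmax 0.11 x 0.4541
0.03 88 zmax 0.1108 x 0.454
0.05 89 zmax 0.1099 x 0.454
0.07 46 zmax 0.1092 x 0.4541
```

View pics/s6c.png

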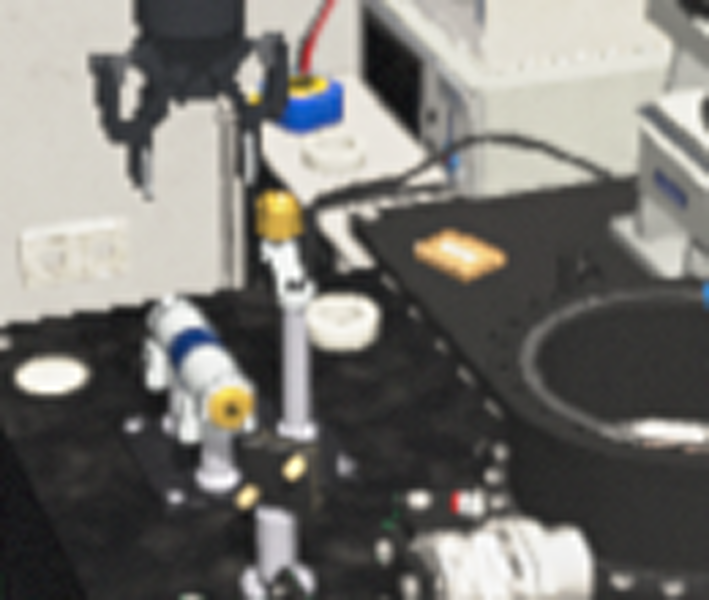

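The laser lies in both vees: its axis is at x=0.454, z=0.09, level, with the front face about 80 mm toward the mirror. Next is the clamp arm.

```bash
python3 - <<'E'
from h import *
t=np.load('top6.npy',allow_pickle=True).item(); t1=np.load('top1.npy',allow_pickle=True).item()
pv=np.array([.4543+.075,.2145])
for u,v in((203,191.4),(204.4,191.4)):
    p=onz(t1,u,v,.133)[:2]-pv; print('nose',p,np.linalg.norm(p),np.degrees(np.arctan2(p[1],p[0])))
p=np.array([.5407,.2928])-pv; print('screw',np.linalg.norm(p),np.degrees(np.arctan2(p[1],p[0])))
print('pivot px',onz(t1,240.5,196.9,.135))
a=np.radians(81); g=pv+.106*np.array([np.cos(a),np.sin(a)]); go([*g,.2245],81)
E
```

```text
nose [0.01502596 0.10968018] 0.11070466114524366 82.19915959748165
nose [0.01501162 0.10564344] 0.10670465946144234 81.91258380924995
screw 0.0791255331735591 81.71629002589466
pivot px [0.5277679  0.21532065 0.135     ]
t 11.38 ee [0.4544 0.2114 0.2212] j [ 0.44  0.22 -0.06  1.3  -0.    2.01] w 0.0642 F [-1.1  0.1 -0.9] shift [107.8  91.4  -3.2] turn [ 0.001 -0.     0.157]
```

```bash
python3 -m pendant '[[[30,25,0,0,0,0.04,0.3],[70,57,0,0,0,0.09,0.3],[100,82,0,0,0,0.13,0.3],[110,90,0,0,0,0.143,0.3],[110,90,0,0,0,0.143,0.3],[110,90,0,0,0,0.143,0.3],[110,90,15,0,0,0.143,0.3],[110,90,30,0,0,0.143,0.3],[110,90,30,0,0,0.143,0.3]]]'
python3 - <<'E'
from h import *
go([.5443,.3204,.115],81.8)
c=cap('side'); t=cap('top')
a=cv2.resize(c['img'][120:180,280:345],(390,360)); b=cv2.resize(t['img'][160:220,180:245],(390,360))
cv2.imwrite('pics/n7.png',np.hstack([a,b])[:,:,::-1])
E
```

```text
t: 12.5
ee_pos: [0.5432, 0.3206, 0.19]
orientation: [-2.374, -2.057, 0.003]
contact_force: [-0.4, -0.2, 0.4]
width: 0.0298
grasp_force: 0.0
t 12.5 ee [0.5432 0.3206 0.19  ] j [ 0.53  0.5   0.27  1.35 -0.    2.25] w 0.0298 F [-0.4 -0.2  0.4] shift [ 0.   1.2 75. ] turn [-0.002  0.001 -0.   ]
```

View pics/n7.png

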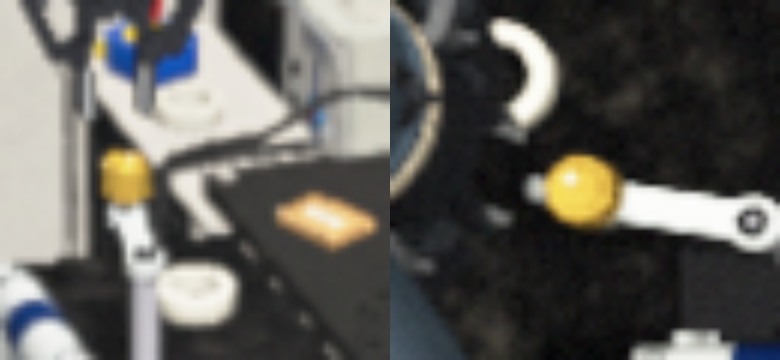

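In the picture the fingers straddle the nose, just beyond the brass head. I'll lower them with another 3 mm outward.

```bash
python3 -m pendant '[[[3,1,20,0,0,0,0.3],[3,1,40,0,0,0,0.3],[3,1,60,0,0,0,0.3],[3,1,75,0,0,0,0.3],[3,1,75,0,0,0,0.3],[3,1,75,0,0,0,0.5],[3,1,75,0,0,0,0.5]]]'
python3 - <<'E'
from h import *
s=r.observe(); R=Ro.from_rotvec(s['orientation']); pv=np.array([.529,.2160]); p=s['ee_pos']; print(p,s['width'])
rr=.1085
for k in range(0,16):
    a=np.radians(81.8)+k*.12; a=min(a,np.radians(180)+.06)
    q=np.array([pv[0]+rr*np.cos(a),pv[1]+rr*np.sin(a),p[2]]); print(k,((R.inv().apply(q-p))*1000).round(1)[:2],-round(a-np.radians(81.8),3))
E
```

```text
t: 13.48
ee_pos: [0.5459, 0.3245, 0.117]
orientation: [2.374, 2.057, 0.002]
contact_force: [1.1, 0.0, -0.4]
width: 0.0214
grasp_force: 0.0
[0.5458764  0.32449803 0.11700323] 0.021357261026093338
0 [-1.3 -1.2] -0.0
1 [ -2.1 -14.2] -0.12
2 [ -4.4 -27. ] -0.24
3 [ -8.2 -39.5] -0.36
4 [-13.5 -51.3] -0.48
5 [-20.2 -62.5] -0.6
6 [-28.2 -72.8] -0.72
7 [-37.4 -82. ] -0.84
8 [-47.6 -90.1] -0.96
9 [-58.6 -96.9] -1.08
10 [ -70.5 -102.4] -1.2
11 [ -82.9 -106.3] -1.32
12 [ -95.6 -108.8] -1.44
13 [-108.6 -109.7] -1.56
14 [-121.6 -109.1] -1.68
15 [-131.7 -107.5] -1.774
```

```bash
python3 -m pendant '[[[-1,-6,0,0,0,-0.05,0.5],[-2,-14,0,0,0,-0.12,0.5],[-4.4,-27,0,0,0,-0.24,0.5],[-8.2,-39.5,0,0,0,-0.36,0.5],[-13.5,-51.3,0,0,0,-0.48,0.5],[-20.2,-62.5,0,0,0,-0.6,0.5],[-28.2,-72.8,0,0,0,-0.72,0.5],[-37.4,-82,0,0,0,-0.84,0.5],[-47.6,-90.1,0,0,0,-0.96,0.5],[-58.6,-96.9,0,0,0,-1.08,0.5],[-70.5,-102.4,0,0,0,-1.2,0.5],[-82.9,-106.3,0,0,0,-1.32,0.5],[-95.6,-108.8,0,0,0,-1.44,0.5],[-104,-109.6,0,0,0,-1.51,0.5],[-108.6,-109.7,0,0,0,-1.56,0.5],[-108.6,-109.7,0,0,0,-1.56,0.5]]]'; python3 -m pendant '[[[0,-6,0,0,0,-0.05,0.5],[0,-12,0,0,0,-0.1,0.5],[0,-16,0,0,0,-0.14,0.5],[0,-16,0,0,0,-0.14,0.5]]]'
```

```text
t: 15.48
ee_pos: [0.4217, 0.2324, 0.1167]
orientation: [0.242, 3.131, 0.001]
contact_force: [0.1, -0.7, -0.4]
width: 0.0212
grasp_force: 0.0
t: 15.98
ee_pos: [0.4192, 0.2167, 0.1164]
orientation: [0.024, 3.141, 0.0]
contact_force: [-0.3, -0.5, 0.0]
width: 0.0215
grasp_force: 0.0
```

```bash
python3 -m pendant '[[[0,-3,0,0,0,0,0.5],[0,-4,0,0,0,0,0.5],[0,-4,0,0,0,0,0.5]]]';python3 -m pendant '[[[0,-2,0,0,0,0,0.5],[0,-3,0,0,0,0,0.5],[0,-3,0,0,0,0,0.5]]]'
python3 - <<'E'
from h import *
t=cap('top'); np.save('top8.npy',t,allow_pickle=True)
m=cv2.inRange(cv2.cvtColor(t['img'],cv2.COLOR_RGB2HSV),(15,120,90),(32,255,255)); m[:185]=0;m[245:]=0;m[:,:215]=0;m[:,280:]=0
n,l,st,ce=cv2.connectedComponentsWithStats(m); print(st[1:],ce[1:])
i=1+np.argmax(st[1:,4]); P=cloud(t)[l==i]; print(np.median(P,0),onz(t,*ce[i],.16))
E
```

```text
t: 16.35
ee_pos: [0.419, 0.2126, 0.1161]
orientation: [0.022, 3.141, -0.0]
contact_force: [0.0, 1.0, -0.3]
width: 0.0216
grasp_force: 0.4
t: 16.73
ee_pos: [0.4189, 0.2111, 0.1163]
orientation: [-0.02, -3.141, -0.005]
contact_force: [-1.0, 14.9, -1.6]
width: 0.0215
grasp_force: 7.4
[[235 217   9   8  30]
 [268 218   3  11  32]] [[240.03333333 219.93333333]
 [268.96875    223.15625   ]]
[0.45405975 0.13724781 0.10014295] [0.45119042 0.1292923  0.16      ]
```

The arm is against its stop, with 15 N at the fingers. I'll centre on the nose, lift, and locate the screw.

```bash
python3 -m pendant '[[[0,4.5,0,0,0,0,0.4],[0,4.5,0,0,0,0,0.3],[0,4.5,-30,0,0,0,0.3],[30,4.5,-75,0,0,0,0.3],[80,4.5,-110,0,0,0,-0.5],[130,4.5,-110,0,0,0,-0.7],[130,4.5,-110,0,0,0,-0.7],[130,4.5,-110,0,0,0,-0.7]]]'
python3 - <<'E'
from h import *
t=cap('top'); s=cap('side'); np.save('top8.npy',t,allow_pickle=True);np.save('side8.npy',s,allow_pickle=True)
go([.454,.2158,.2],180)
def comp(c,x0,x1,y0,y1):
    m=cv2.inRange(cv2.cvtColor(c['img'],cv2.COLOR_RGB2HSV),(15,120,90),(32,255,255)); k=np.zeros_like(m);k[y0:y1,x0:x1]=m[y0:y1,x0:x1]
    n,l,st,ce=cv2.connectedComponentsWithStats(k); print(st[1:].tolist()); i=1+np.argmax(st[1:,4]); q=cloud(c)[(l==i)&(c['depth']>0)]; print('z',np.percentile(q,[5,50,95],axis=0).round(4).tolist()); return ce[i]
a=comp(t,215,285,180,250); b=comp(s,250,330,130,215); print(a,b,onz(t,*a,.165))
(o1,d1),(o2,d2)=ray(t,*a),ray(s,*b); k=np.linalg.lstsq(np.stack([d1,-d2],1),o2-o1,rcond=None)[0]; print('tri',o1+k[0]*d1,o2+k[1]*d2)
x=cv2.resize(s['img'][130:210,255:320],(390,480)); y=cv2.resize(t['img'][180:260,220:285],(390,480)); cv2.imwrite('pics/n8.png',np.hstack([x,y])[:,:,::-1])
E
```

```text
t: 17.77
ee_pos: [0.2893, 0.2159, 0.2262]
orientation: [0.021, 3.141, 0.0]
contact_force: [0.7, 0.1, -0.7]
width: 0.0726
grasp_force: 0.0
t 17.88 ee [0.2896 0.2158 0.2259] j [ 0.64 -0.07 -0.36  1.29 -0.    0.65] w 0.0727 F [ 0.8 -0.1 -0.1] shift [-164.4    2.4   25.8] turn [-0.    -0.    -0.014]
[[232, 217, 12, 12, 100], [268, 218, 3, 12, 33]]
z [[0.4407, 0.2017, 0.1577], [0.4543, 0.2138, 0.1684], [0.4653, 0.23, 0.173]]
[[328, 154, 2, 1, 2], [282, 156, 8, 9, 52], [289, 181, 7, 7, 39]]
z [[0.4401, 0.1964, 0.1452], [0.4519, 0.2056, 0.1603], [0.4648, 0.2202, 0.1686]]
[237.68 222.28] [285.84615385 160.23076923] [0.45367025 0.21520668 0.165     ]
tri [0.45420158 0.21769133 0.15369271] [0.45491714 0.21747585 0.15367898]
```

View pics/n8.png

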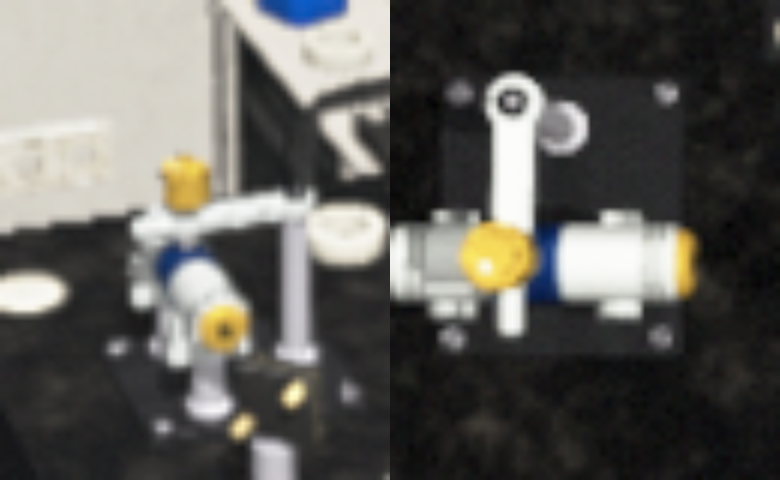

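The arm is home along -x over the blue band, and the brass head is at about (0.454,0.216) with its top at 0.17. I'll go above it, winding the wrist back.

```bash
python3 -m pendant '[[[-20,0,10,0,0,-0.18,-0.4],[-50,0,10,0,0,-0.36,-0.4],[-80,0,10,0,0,-0.54,-0.4],[-110,0,10,0,0,-0.72,-0.4],[-140,0,10,0,0,-0.9,-0.4],[-160,0,10,0,0,-1.08,-0.4],[-164.6,0.2,10,0,0,-1.26,-0.4],[-164.6,0.2,10,0,0,-1.44,-0.4],[-164.6,0.2,10,0,0,-1.62,-0.4],[-164.6,0.2,10,0,0,-1.8,-0.4],[-164.6,0.2,10,0,0,-1.98,-0.4],[-164.6,0.2,10,0,0,-2.16,-0.4],[-164.6,0.2,10,0,0,-2.34,-0.4],[-164.6,0.2,10,0,0,-2.52,-0.4],[-164.6,0.2,10,0,0,-2.7,-0.4],[-164.6,0.2,10,0,0,-2.88,-0.4],[-164.6,0.2,10,0,0,-2.88,-0.4],[-164.6,0.2,10,0,0,-2.88,-0.4]]]'
python3 -c "
from h import *
go([.454,.216,.143])"
```

```text
t: 20.12
ee_pos: [0.4538, 0.2136, 0.2157]
orientation: [3.11, -0.439, -0.001]
contact_force: [0.1, 0.6, 0.2]
width: 0.0599
grasp_force: 0.0
t 20.12 ee [0.4538 0.2136 0.2157] j [ 0.44  0.22 -0.06  1.29 -0.   -2.42] w 0.0599 F [0.1 0.6 0.2] shift [-0.5 -2.4 72.7] turn [0 0 0]
```

```bash
python3 -m pendant '[[[-0.5,-2.4,10,0,0,-0.17,-0.4],[-0.5,-2.4,25,0,0,-0.34,-0.4],[-0.5,-2.4,45,0,0,-0.5,-0.4],[-0.5,-2.4,62,0,0,-0.5,-0.4],[-0.5,-2.4,72.5,0,0,-0.5,-0.4],[-0.5,-2.4,72.5,0,0,-0.5,-0.4],[-0.5,-2.4,72.5,0,0,-0.5,0.1],[-0.5,-2.4,72.5,0,0,-0.5,1],[-0.5,-2.4,72.5,0,0,-0.5,1],[-0.5,-2.4,72.5,0,0,-0.5,1],[-0.5,-2.4,72.5,0,0,-0.5,1]]]'
python3 -c "
from h import *
go([.454,.216,.143]);print(r.observe()['grasp_force'])"
```

```text
t: 21.5
ee_pos: [0.4541, 0.2164, 0.1444]
orientation: [-3.122, -0.352, -0.002]
contact_force: [-0.9, -1.9, 4.8]
width: 0.0302
grasp_force: 58.8
t 21.5 ee [0.4541 0.2164 0.1444] j [ 0.44  0.25 -0.21  1.11 -0.   -2.92] w 0.0302 F [-0.9 -1.9  4.8] shift [-0.2  0.3  1.4] turn [0 0 0]
58.8005805015564
```

```bash
python3 -m pendant '[[[0,0,0.15,0,0,0.16,1],[0,0,0.3,0,0,0.32,1],[0,0,0.46,0,0,0.48,1],[0,0,0.6,0,0,0.64,1],[0,0,0.76,0,0,0.8,1],[0,0,0.92,0,0,0.96,1],[0,0,1.07,0,0,1.12,1],[0,0,1.22,0,0,1.28,1],[0,0,1.37,0,0,1.44,1],[0,0,1.53,0,0,1.6,1],[0,0,1.68,0,0,1.76,1],[0,0,1.83,0,0,1.92,1],[0,0,2,0,0,2.08,1],[0,0,2.14,0,0,2.24,1],[0,0,2.3,0,0,2.4,1],[0,0,2.44,0,0,2.56,1],[0,0,2.6,0,0,2.72,1],[0,0,2.75,0,0,2.88,1]]]'; python3 -c "
from h import *
go([.454,.216,.143]);print(r.observe()['moment'])"
```

```text
t: 23.75
ee_pos: [0.4545, 0.2165, 0.1416]
orientation: [-0.747, 3.049, 0.0]
contact_force: [1.6, -1.5, 4.5]
width: 0.0301
grasp_force: 58.9
t 23.75 ee [0.4545 0.2165 0.1416] j [ 0.44  0.25 -0.21  1.1  -0.   -0.04] w 0.0301 F [ 1.6 -1.5  4.5] shift [ 0.6 -0.2 -1.4] turn [0 0 0]
[-0.12078425 -0.39697339 -0.01419612]
```

```bash
python3 -m pendant '[[[0,0,0.15,0,0,0.16,1],[0,0,0.3,0,0,0.32,1],[0,0,0.46,0,0,0.48,1],[0,0,0.6,0,0,0.64,1],[0,0,0.76,0,0,0.8,1],[0,0,0.92,0,0,0.96,1],[0,0,1.07,0,0,1.12,1],[0,0,1.22,0,0,1.28,1],[0,0,1.37,0,0,1.44,1],[0,0,1.53,0,0,1.6,1],[0,0,1.68,0,0,1.76,1],[0,0,1.83,0,0,1.92,1],[0,0,2,0,0,2.08,1],[0,0,2.14,0,0,2.24,1],[0,0,2.3,0,0,2.4,1],[0,0,2.44,0,0,2.56,1],[0,0,2.6,0,0,2.72,1],[0,0,2.75,0,0,2.88,1],[0,0,2.75,0,0,2.88,1]]]'; python3 -c "
from h import *
go([.454,.216,.143]);print(r.observe()['moment'])"
```

```text
t: 26.12
ee_pos: [0.4542, 0.2164, 0.139]
orientation: [2.926, 1.143, 0.002]
contact_force: [-1.8, -2.0, 8.1]
width: 0.0301
grasp_force: 59.3
t 26.12 ee [0.4542 0.2164 0.139 ] j [ 0.44  0.25 -0.22  1.1  -0.    2.84] w 0.0301 F [-1.8 -2.   8.1] shift [-0.4  0.1 -4. ] turn [0 0 0]
[-0.39638044  0.19404174 -0.00208986]
```

```bash
python3 -m pendant '[[[0,0,0,0,0,0,0],[0,0,0,0,0,0,-0.2],[0,0,0,0,0,0,-0.2],[0,0,0,0,0,-0.18,-0.2],[0,0,0,0,0,-0.36,-0.2],[0,0,0,0,0,-0.54,-0.2],[0,0,0,0,0,-0.72,-0.2],[0,0,0,0,0,-0.9,-0.2],[0,0,0,0,0,-1.08,-0.2],[0,0,0,0,0,-1.26,-0.2],[0,0,0,0,0,-1.44,-0.2],[0,0,0,0,0,-1.6,-0.2],[0,0,0,0,0,-1.6,-0.2],[0,0,0,0,0,-1.6,0.2],[0,0,0,0,0,-1.6,1],[0,0,0,0,0,-1.6,1],[0,0,0,0,0,-1.6,1],[0,0,0,0,0,-1.6,1]]]'; python3 -m pendant '[[[0,0,0.13,0,0,0.14,1],[0,0,0.26,0,0,0.28,1],[0,0,0.4,0,0,0.42,1],[0,0,0.53,0,0,0.56,1],[0,0,0.66,0,0,0.7,1],[0,0,0.76,0,0,0.8,1],[0,0,0.86,0,0,0.9,1]]]'; python3 -c "
from h import *
go([.454,.216,.143]);print(r.observe()['moment'])"
```

```text
t: 28.38
ee_pos: [0.454, 0.2165, 0.1384]
orientation: [1.215, 2.897, 0.001]
contact_force: [1.0, 2.4, 5.4]
width: 0.0303
grasp_force: 58.9
t: 29.25
ee_pos: [0.4539, 0.2172, 0.1378]
orientation: [-2.356, -2.077, -0.003]
contact_force: [-3.8, 4.4, 10.5]
width: 0.0301
grasp_force: 59.8
t 29.25 ee [0.4539 0.2172 0.1378] j [ 0.45  0.26 -0.22  1.09  0.    2.14] w 0.0301 F [-3.8  4.4 10.5] shift [-1.1  0.2 -5.2] turn [0 0 0]
[0.7475809  0.77990822 0.78476187]
```

The moment jumped to 0.78 N·m after about 6.6 rad, so the screw is on its stop. I'll release, lift and check.

```bash
python3 -m pendant '[[[0,0,0,0,0,0,0.1],[0,0,0,0,0,0,-0.2],[0,0,0,0,0,0,-0.4],[0,0,0,0,0,0,-0.4],[0,0,-30,0,0,0,-0.4],[0,0,-70,0,0,0,-0.4],[0,0,-100,0,0,0,-0.4],[0,0,-100,0,0,0,-0.4]]]'; python3 -c "
from h import *
go([.30,.10,.25])"
```

```text
t: 30.25
ee_pos: [0.4547, 0.2167, 0.2392]
orientation: [2.353, 2.08, 0.005]
contact_force: [1.1, 0.6, 0.8]
width: 0.06
grasp_force: 0.0
t 30.25 ee [0.4547 0.2167 0.2392] j [ 0.44  0.22 -0.01  1.34 -0.    2.14] w 0.06 F [1.1 0.6 0.8] shift [-134.7 -139.2  -11.4] turn [0 0 0]
```

```bash
python3 -m pendant '[[[-20,-20,-10,0,0,0,-0.4],[-60,-60,-10,0,0,0,-0.4],[-100,-100,-10,0,0,0,-0.4],[-130,-135,-10,0,0,0,-0.4],[-130,-135,-10,0,0,0,-0.4],[-130,-135,-10,0,0,0,-0.4],[-130,-135,-10,0,0,0,-0.4]]]'
python3 - <<'E'
from h import *
t=cap('top'); s=cap('side'); t8=np.load('top8.npy',allow_pickle=True).item(); s8=np.load('side8.npy',allow_pickle=True).item()
def comp(c,x0,x1,y0,y1):
    m=cv2.inRange(cv2.cvtColor(c['img'],cv2.COLOR_RGB2HSV),(15,120,90),(32,255,255)); k=np.zeros_like(m);k[y0:y1,x0:x1]=m[y0:y1,x0:x1]
    n,l,st,ce=cv2.connectedComponentsWithStats(k); i=1+np.argmax(st[1:,4]); return ce[i]
def tri(t,s):
    a=comp(t,215,262,180,250); b=comp(s,250,330,130,178)
    (o1,d1),(o2,d2)=ray(t,*a),ray(s,*b); k=np.linalg.lstsq(np.stack([d1,-d2],1),o2-o1,rcond=None)[0]; print(a,b,'tri',((o1+k[0]*d1+o2+k[1]*d2)/2).round(4))
tri(t8,s8); tri(t,s)
P=cloud(t); k=(t['depth']>0)&(abs(P[...,0]-.454)<.022)&(abs(P[...,1]-.2145)<.1)&(P[...,2]>.09)&(P[...,2]<.122)
a=P[k]; print('tube y',np.percentile(a[:,1],[1,99]),'z',np.percentile(a[:,2],95)); e=np.linalg.svd(a-a.mean(0),full_matrices=False)[2][0]; print('axis',e)
x=cv2.resize(s['img'][130:210,255:320],(390,480)); y=cv2.resize(t['img'][180:260,220:285],(390,480)); cv2.imwrite('pics/n9.png',np.hstack([x,y])[:,:,::-1])
go([.3,.1,.25])
E
```

```text
t: 31.12
ee_pos: [0.3043, 0.1041, 0.2469]
orientation: [-2.353, -2.081, 0.001]
contact_force: [0.3, 1.3, -0.7]
width: 0.0596
grasp_force: 0.0
[237.68 222.28] [285.84615385 160.23076923] tri [0.4546 0.2176 0.1537]
[235.40425532 222.13829787] [285.19148936 160.70212766] tri [0.4547 0.2254 0.1479]
tube y [0.13476035 0.29226752] z 0.10990383339753507
axis [-0.00531113  0.99998213 -0.00274412]
t 31.23 ee [0.3041 0.1041 0.2469] j [ 0.33 -0.16 -0.38  1.35  0.    2.02] w 0.0596 F [-0.2  0.4  0.1] shift [-4.6 -3.6 -3.1] turn [0 0 0]
```

View pics/n9.png

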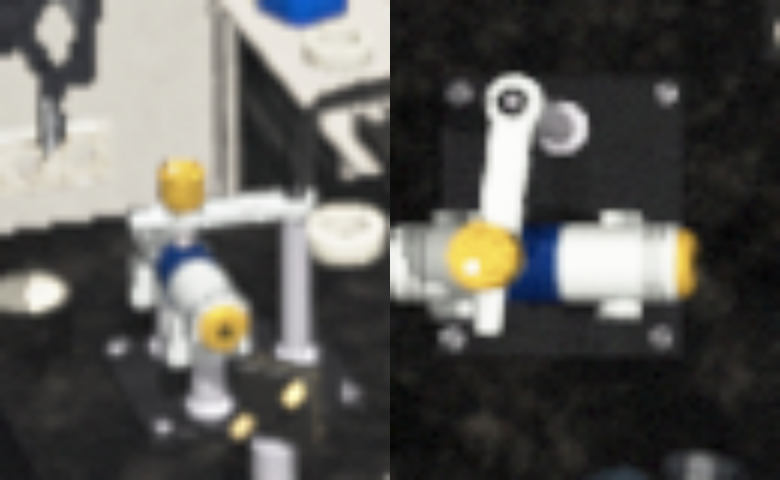

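The arm has sprung back about 7 mm (0.09 rad) at the screw, dragged by the torque at the stop. I'll regrip the head, carry it back to the stop and confirm the screw is home. Then I'll push the nose home last.

```bash
python3 -c "
from h import *
go([.454,.2225,.2]);go([.454,.2225,.138]); s=r.observe(); R=Ro.from_rotvec(s['orientation']); print('dy -7mm:',R.inv().apply([0,-7,0]))"
```

```text
t 31.23 ee [0.3041 0.1041 0.2469] j [ 0.33 -0.16 -0.38  1.35  0.    2.02] w 0.0596 F [-0.2  0.4  0.1] shift [135.9 134.3  46.7] turn [0 0 0]
t 31.23 ee [0.3041 0.1041 0.2469] j [ 0.33 -0.16 -0.38  1.35  0.    2.02] w 0.0596 F [-0.2  0.4  0.1] shift [135.9 134.3 108.7] turn [0 0 0]
dy -7mm: [-6.94746262e+00  8.56013860e-01  1.83262952e-03]
```

```bash
python3 -m pendant '[[[40,40,5,0,0,0,-0.4],[90,90,10,0,0,0,-0.4],[125,124,20,0,0,0,-0.4],[136,134.3,30,0,0,0,-0.4],[136,134.3,50,0,0,0,-0.4],[136,134.3,80,0,0,0,-0.4],[136,134.3,100,0,0,0,-0.4],[136,134.3,108,0,0,0,-0.4],[136,134.3,108,0,0,0,-0.4],[136,134.3,108,0,0,0,0.1],[136,134.3,108,0,0,0,1],[136,134.3,108,0,0,0,1],[136,134.3,108,0,0,0,1],[136,134.3,108,0,0,0,1]]]'; python3 -c "
from h import *
go([.454,.2158,.1375]);print(r.observe()['moment'])"; python3 -m pendant '[[[-2,0.2,0,0,0,0,1],[-4,0.5,0,0,0,0,1],[-6,0.8,0,0,0,0,1],[-6.5,0.8,0,0,0,0,1],[-6.5,0.8,0,0,0,0,1]]]'; python3 -c "
from h import *
go([.454,.2158,.1375]);print(r.observe()['moment'])"
```

```text
t: 32.98
ee_pos: [0.4545, 0.2225, 0.1403]
orientation: [2.353, 2.08, 0.003]
contact_force: [1.5, -1.0, 5.9]
width: 0.0301
grasp_force: 58.7
t 32.98 ee [0.4545 0.2225 0.1403] j [ 0.46  0.26 -0.21  1.1  -0.    2.15] w 0.0301 F [ 1.5 -1.   5.9] shift [-6.7  0.4  2.8] turn [0 0 0]
[-0.14739148 -0.0467622   0.03488128]
t: 33.6
ee_pos: [0.4542, 0.2181, 0.1404]
orientation: [-2.35, -2.081, -0.007]
contact_force: [-1.4, 16.1, 2.7]
width: 0.0302
grasp_force: 59.0
t 33.6 ee [0.4542 0.2181 0.1404] j [ 0.45  0.25 -0.22  1.1   0.    2.14] w 0.0302 F [-1.4 16.1  2.7] shift [-2.3  0.   2.9] turn [0 0 0]
[3.32185892 0.49624532 0.76931288]
```

```bash
python3 -m pendant '[[[0,0,0,0,0,-0.05,1],[0,0,0,0,0,-0.1,1],[0,0,0,0,0,-0.1,1]]]'; python3 -c "
from h import *
go([.454,.2158,.1375]);print(r.observe()['moment'])"
```

```text
t: 33.98
ee_pos: [0.4543, 0.2169, 0.1403]
orientation: [-2.245, -2.197, -0.005]
contact_force: [-1.3, 6.5, 5.2]
width: 0.0305
grasp_force: 59.3
t 33.98 ee [0.4543 0.2169 0.1403] j [ 0.44  0.25 -0.22  1.1   0.    2.04] w 0.0305 F [-1.3  6.5  5.2] shift [-1.1 -0.3  2.8] turn [0 0 0]
[1.37671514 0.28075699 0.0740033 ]
```

```bash
python3 -m pendant '[[[0,0,0,0,0,0,0.1],[0,0,0,0,0,0,-0.2],[0,0,0,0,0,0,-0.4],[0,0,0,0,0,0,-0.4],[0,0,-30,0,0,0,-0.4],[0,0,-60,0,0,0,-0.4],[0,0,-60,0,0,-0.15,-0.4],[0,0,-60,0,0,-0.33,-0.2],[0,0,-60,0,0,-0.51,0],[0,0,-60,0,0,-0.69,0.2],[0,0,-60,0,0,-0.87,0.3],[0,0,-60,0,0,-1.05,0.3],[0,0,-60,0,0,-1.23,0.3],[0,0,-60,0,0,-1.41,0.3],[0,0,-60,0,0,-1.59,0.3],[0,0,-60,0,0,-1.59,0.3]]]'
python3 - <<'E'
from h import *
go([.419,.2185,.20],180); go([.419,.2185,.116],180)
t=cap('top'); m=cv2.inRange(t['img'],(170,170,170),(255,255,255)); print('arm/nose rows'); 
P=cloud(t)
for v in range(196,240,3):
    u=np.nonzero((m[v]>0)&(abs(P[v,:,2]-.133)<.01))[0]; u=u[(u>225)&(u<260)]
    if len(u): print(v,u.min(),u.max(),onz(t,(u.min()+u.max())/2,v,.135).round(4))
E
```

```text
t: 35.98
ee_pos: [0.4538, 0.2157, 0.1992]
orientation: [-0.008, -3.142, 0.0]
contact_force: [1.3, -0.1, 0.3]
width: 0.0301
grasp_force: 0.0
t 35.98 ee [0.4538 0.2157 0.1992] j [ 0.44  0.23 -0.1   1.25 -0.    0.45] w 0.0301 F [ 1.3 -0.1  0.3] shift [34.8  2.6 -0.8] turn [-0.    -0.    -0.005]
t 35.98 ee [0.4538 0.2157 0.1992] j [ 0.44  0.23 -0.1   1.25 -0.    0.45] w 0.0301 F [ 1.3 -0.1  0.3] shift [34.8  2.6 83.2] turn [-0.    -0.    -0.005]
arm/nose rows
196 237 244 [0.5304 0.2154 0.135 ]
199 238 244 [0.5217 0.2138 0.135 ]
202 238 243 [0.5131 0.215  0.135 ]
205 237 243 [0.5044 0.2163 0.135 ]
208 237 242 [0.4958 0.2175 0.135 ]
211 237 242 [0.4872 0.2173 0.135 ]
214 240 242 [0.4786 0.2128 0.135 ]
229 237 240 [0.436 0.219 0.135]
232 237 240 [0.4275 0.2189 0.135 ]
235 238 239 [0.4191 0.2187 0.135 ]
```

```bash
python3 -m pendant '[[[20,3,0,0,0,0,0.3],[35,4,0,0,0,0,0.3],[35,4,0,0,0,0,0.3],[35,4,30,0,0,0,0.3],[35,4,60,0,0,0,0.3],[35,4,83,0,0,0,0.3],[35,4,83,0,0,0,0.5],[35,4,83,0,0,0,0.5],[35,1,83,0,0,0,0.5],[35,-2,83,0,0,0,0.5],[35,-4,83,0,0,0,0.5],[35,-5,83,0,0,0,0.5],[35,-5.5,83,0,0,0,0.5],[35,-5.5,83,0,0,0,0.5]]]'; python3 -m pendant '[[[0,0,0,0,0,0,0.5]]]'
```

```text
t: 37.78
ee_pos: [0.4191, 0.2113, 0.1167]
orientation: [0.005, 3.141, 0.004]
contact_force: [-1.0, 10.3, 2.6]
width: 0.021
grasp_force: 5.1
t: 37.9
ee_pos: [0.419, 0.2114, 0.1167]
orientation: [0.005, 3.141, 0.004]
contact_force: [-1.3, 10.1, 3.7]
width: 0.0211
grasp_force: 5.0
```

```bash
python3 -m pendant '[[[0,2,0,0,0,0,0.5],[0,4.3,0,0,0,0,0.4],[0,4.3,0,0,0,0,0.3],[0,4.3,-30,0,0,0,0.3],[0,4.3,-60,0,0,0,0.3],[30,4.3,-100,0,0,0,0.3],[80,4.3,-110,0,0,0,0.3],[125,-20,-110,0,0,0,0.3],[125,-60,-110,0,0,0,0.3],[125,-60,-110,0,0,0,0.3],[125,-60,-110,0,0,0,0.3]]]'
python3 - <<'E'
from h import *
t=cap('top'); s=cap('side'); go([.3,.15,.22])
def comp(c,x0,x1,y0,y1):
    m=cv2.inRange(cv2.cvtColor(c['img'],cv2.COLOR_RGB2HSV),(15,120,90),(32,255,255)); k=np.zeros_like(m);k[y0:y1,x0:x1]=m[y0:y1,x0:x1]
    n,l,st,ce=cv2.connectedComponentsWithStats(k); i=1+np.argmax(st[1:,4]); return ce[i],st[i]
def tri(t,s):
    (a,sa),(b,sb)=comp(t,215,262,180,250),comp(s,250,330,130,178)
    (o1,d1),(o2,d2)=ray(t,*a),ray(s,*b); k=np.linalg.lstsq(np.stack([d1,-d2],1),o2-o1,rcond=None)[0]; print(a,b,sb,'tri',((o1+k[0]*d1+o2+k[1]*d2)/2).round(4))
    q=cloud(t)[int(a[1])-2:int(a[1])+3,int(a[0])-2:int(a[0])+3,2]; print('head top z',np.median(q))
tri(np.load('top8.npy',allow_pickle=True).item(),np.load('side8.npy',allow_pickle=True).item()); tri(t,s)
P=cloud(t); k=(t['depth']>0)&(abs(P[...,0]-.454)<.022)&(abs(P[...,1]-.2145)<.1)&(P[...,2]>.09)&(P[...,2]<.122)
a=P[k]; print('tube y',np.percentile(a[:,1],[1,99]),'z',np.percentile(a[:,2],95)); e=np.linalg.svd(a-a.mean(0),full_matrices=False)[2][0]; print('axis',e)
x=cv2.resize(s['img'][130:210,255:320],(390,480)); y=cv2.resize(t['img'][180:260,220:285],(390,480)); cv2.imwrite('pics/n10.png',np.hstack([x,y])[:,:,::-1])
E
```

```text
t: 39.28
ee_pos: [0.2938, 0.151, 0.2263]
orientation: [0.007, 3.141, 0.0]
contact_force: [0.3, 0.6, 0.1]
width: 0.0301
grasp_force: 0.0
t 39.38 ee [0.2937 0.1513 0.2261] j [ 0.48 -0.14 -0.41  1.29  0.    0.48] w 0.0298 F [0.1 0.2 0.8] shift [-6.3 -1.3  6.1] turn [0 0 0]
[237.68 222.28] [285.84615385 160.23076923] [282 156   8   9  52] tri [0.4546 0.2176 0.1537]
head top z 0.16774250182948733
[238.05434783 222.26086957] [285.84313725 161.31372549] [283 158   7   8  51] tri [0.4546 0.2176 0.1489]
head top z 0.1616713222305462
tube y [0.13474008 0.28895074] z 0.11007164700525249
axis [-0.00261273  0.99999322 -0.00259574]
```

View pics/n10.png

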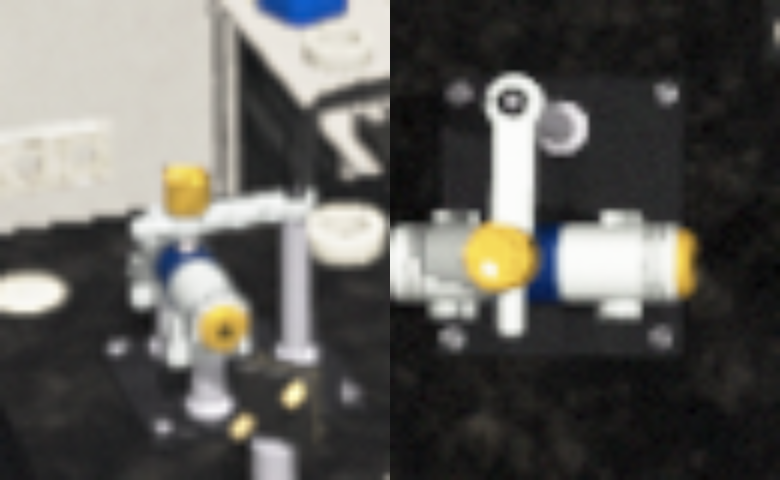

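The arm is home and the tube is seated. The measured drop of about 6 mm leaves the screw angle a little uncertain, so I'll do one confirming turn with the fingers astride the bar.

```bash
python3 -m pendant '[[[-40,20,10,0,0,0,0],[-90,45,15,0,0,0,-0.4],[-140,65,20,0,0,0,-0.4],[-160.5,65.5,25,0,0,0,-0.4],[-160.5,65.5,25,0,0,0,-0.4],[-160.5,65.5,50,0,0,0,-0.4],[-160.5,65.5,75,0,0,0,-0.4],[-160.5,65.5,84,0,0,0,-0.4],[-160.5,65.5,84,0,0,0,-0.4],[-160.5,65.5,84,0,0,0,0.1],[-160.5,65.5,84,0,0,0,1],[-160.5,65.5,84,0,0,0,1],[-160.5,65.5,84,0,0,0,1]]]'; python3 -c "
from h import *
go([.454,.2165,.142]);print(r.observe()['moment'])"; python3 -m pendant '[[[0,0,0,0,0,0.05,1],[0,0,0,0,0,0.1,1],[0,0,0,0,0,0.1,1]]]'; python3 -c "
from h import *
go([.454,.2165,.142],180);print(r.observe()['moment'])"
```

```text
t: 41.0
ee_pos: [0.4547, 0.2162, 0.1433]
orientation: [0.006, 3.14, 0.002]
contact_force: [-1.2, 1.4, 8.1]
width: 0.0299
grasp_force: 58.6
t 41.0 ee [0.4547 0.2162 0.1433] j [ 0.44  0.25 -0.21  1.11  0.    0.45] w 0.0299 F [-1.2  1.4  8.1] shift [0.7 0.3 1.3] turn [0 0 0]
[ 0.14587191  0.30944992 -0.03263962]
t: 41.38
ee_pos: [0.4547, 0.2168, 0.1434]
orientation: [0.162, 3.136, 0.004]
contact_force: [-2.1, 5.9, 5.7]
width: 0.0301
grasp_force: 58.8
t 41.38 ee [0.4547 0.2168 0.1434] j [ 0.44  0.25 -0.21  1.11  0.    0.55] w 0.0301 F [-2.1  5.9  5.7] shift [ 0.7 -0.4  1.4] turn [ 0.002  0.001 -0.103]
[1.19420676 0.36607696 0.84823121]
```

A 0.1 rad turn already gives 0.85 N·m, so the screw is hard home. I'll unload it, release, and push the nose home one last time.

```bash
python3 -m pendant '[[[0,0,0,0,0,-0.07,1],[0,0,0,0,0,-0.09,1],[0,0,0,0,0,-0.09,0.1],[0,0,0,0,0,-0.09,-0.2],[0,0,0,0,0,-0.09,-0.4],[0,0,0,0,0,-0.09,-0.4],[0,0,-30,0,0,-0.1,-0.4],[0,0,-56,0,0,-0.1,-0.1],[20,2,-56,0,0,-0.1,0.3],[35,3,-56,0,0,-0.1,0.3],[35,3,-56,0,0,-0.1,0.3],[35,3,-56,0,0,-0.1,0.3]]]'; python3 -c "
from h import *
go([.419,.2190,.116],180)"
```

```text
t: 42.88
ee_pos: [0.4199, 0.2223, 0.1981]
orientation: [0.006, 3.142, -0.0]
contact_force: [0.5, -0.0, 0.5]
width: 0.0298
grasp_force: 0.0
t 42.88 ee [0.4199 0.2223 0.1981] j [ 0.49  0.17 -0.17  1.23 -0.    0.49] w 0.0298 F [ 0.5 -0.   0.5] shift [ 0.9 -3.3 82.1] turn [-0.     0.    -0.004]
```

```bash
python3 -m pendant '[[[1,-3.3,0,0,0,0,0.3],[1,-3.3,30,0,0,0,0.3],[1,-3.3,60,0,0,0,0.3],[1,-3.3,82,0,0,0,0.3],[1,-3.3,82,0,0,0,0.5],[1,-3.3,82,0,0,0,0.5],[1,-6,82,0,0,0,0.5],[1,-9,82,0,0,0,0.5],[1,-11,82,0,0,0,0.5],[1,-12,82,0,0,0,0.5],[1,-12,82,0,0,0,0.5]]]'; python3 -m pendant '[[[0,2,0,0,0,0,0.5],[0,4.5,0,0,0,0,0.4],[0,4.5,0,0,0,0,0.3],[0,4.5,-30,0,0,0,0.3],[0,4.5,-60,0,0,0,0.3],[30,4.5,-100,0,0,0,0.3],[80,4.5,-110,0,0,0,0.3],[125,-20,-110,0,0,0,0.3],[125,-60,-110,0,0,0,0.3],[125,-60,-110,0,0,0,0.3],[125,-60,-110,0,0,0,0.3]]]'
python3 - <<'E'
from h import *
t=cap('top'); P=cloud(t); m=cv2.inRange(t['img'],(170,170,170),(255,255,255))
for v in(199,205,211,232,235):
    u=np.nonzero((m[v]>0)&(abs(P[v,:,2]-.133)<.01))[0]; u=u[(u>225)&(u<260)]
    if len(u): print(v,u.min(),u.max(),onz(t,(u.min()+u.max())/2,v,.135).round(4))
h=cv2.inRange(cv2.cvtColor(t['img'],cv2.COLOR_RGB2HSV),(15,120,90),(32,255,255)); h[:,:215]=0;h[:,262:]=0;h[:180]=0;h[250:]=0; print('head px',cv2.connectedComponentsWithStats(h)[3][1:])
k=(t['depth']>0)&(abs(P[...,0]-.454)<.022)&(abs(P[...,1]-.2145)<.1)&(P[...,2]>.09)&(P[...,2]<.122); a=P[k]; print('tube',np.percentile(a[:,1],1),np.percentile(a[:,2],95))
t1=np.load('top1.npy',allow_pickle=True).item(); d=np.abs(t['img'].astype(int)-t1['img']).max(-1)
for n,(x,y) in dict(tape=(198,173),cap=(199,248),box=(402,160),bulb=(470,165)).items(): print(n,d[y-14:y+14,x-14:x+14].mean().round(1))
E
```

```text
t: 44.25
ee_pos: [0.4189, 0.2114, 0.1167]
orientation: [0.005, 3.141, 0.004]
contact_force: [-0.1, 9.5, 1.0]
width: 0.0215
grasp_force: 4.7
t: 45.62
ee_pos: [0.2937, 0.151, 0.2264]
orientation: [0.007, 3.141, 0.0]
contact_force: [-0.2, -0.3, 0.7]
width: 0.0296
grasp_force: 0.0
199 238 244 [0.5217 0.2138 0.135 ]
205 238 243 [0.5044 0.2148 0.135 ]
211 238 243 [0.4872 0.2145 0.135 ]
232 238 241 [0.4275 0.216  0.135 ]
235 239 240 [0.4191 0.2158 0.135 ]
head px [[238.04301075 222.30107527]]
tube 0.13488832467670006 0.11014539773361703
tape 4.9
cap 6.9
box 4.6
bulb 4.3
```

The arm is on its stop, the screw is home, the tube is seated and the bystanders are undisturbed. I'll hand it in.

```bash
python3 -c "
from plant import job
print(job.job_done())"
```

```text
the job is handed in; nothing more can be done
None
```

The job is handed in, with no verdict returned: the laser head rests centred in both vees with its aperture toward the mirror, the clamp arm is on its stop, the thumbscrew is fully home (hard stop felt three times), and the bystanders look unmoved; I could not measure the clamp-tip force.

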